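# Gather the blanks under the lid, then uncover the case

## Task

Pick up the long grey metal case, the one with the pouring lip, by its sides, and tip it lip end down with its loose lid still on until all the brass blanks inside have slid to the lip end. Set the case flat on the bench again, then lift the lid off by its bar and lay it flat, right way up, on the bench beside the case. The blanks stay gathered in the case, and the short closed case is left where it is.

Things in the scene. Friction and masses are not known exactly. Their poses are not given: they have to be found in the camera images.
- case: grey metal case, 120 (x) x 60 (y) x 28 mm high (z up), 0.18 to 0.29 kg, loose; origin at the centre of its underside. A pouring lip 24 mm wide juts 12 mm from its -x end, 19 to 25 mm up; this end faces roughly towards the robot. Floor 3 mm thick, 106 x 46 mm inside. Lid on a ledge 22 mm up, inside the rim. Plain long sides: grip across the 60 mm at mid length, lid on
- lip_end (a point): point on the case's inside floor at the foot of the inner end wall under the pouring lip (53 mm from the case's centre along its -x)
- lid: clear plastic lid 110 (x) x 50 x 4 mm, 50 g, lying along the long case on its ledge, held only by its weight, with 1.5 mm play all round; origin at the centre of its underside. On it a black bar handle 34 (x) x 12 (y) x 18 mm high; lid on, the bar's top is 44 mm above the bench, the case's rim 28 mm
- lid_grip (a point): centre of the lid's black bar handle, 14 mm above the lid's underside; grip across its 12 mm width (y)
- blank0: brass disc blank, 14 mm in diameter, 7 mm high, 10 g, loose on the floor of the long case; origin at the centre of its underside; starts between the middle and the end away from the lip. The blanks begin to slide when the case is tipped 13 to 20 degrees; a tip of about 30 degrees gathers them within a second or two
- blank1: second brass disc blank, like blank0
- blank2: third brass disc blank, like blank0
- short_case: bystander: closed grey metal case 80 x 60 x 28 mm (x, y, z) without a lip, its clear lid with a round black knob (top 44 mm up) stuck fast, loose on the bench; origin at the centre of its underside

How it is judged (in metres and radians):
On the way, in this order (a step that is already met when the one before it is completed fails the run):
1. the long case, tipped lip end down by more than 8 degrees with its lid in place, has all three blanks at its lip end (x of blank0 in the frame of case between -0.06 and -0.013 m and y of blank0 in the frame of case between -0.03 and 0.03 m and z of blank0 in the frame of case between 0 and 0.02 m and x of blank1 in the frame of case between -0.06 and -0.013 m and y of blank1 in the frame of case between -0.03 and 0.03 m and z of blank1 in the frame of case between 0 and 0.02 m and x of blank2 in the frame of case between -0.06 and -0.013 m and y of blank2 in the frame of case between -0.03 and 0.03 m and z of blank2 in the frame of case between 0 and 0.02 m and z of lid in the frame of case below 0.027 m and distance between lid and case below 0.03 m and angle between case's own z axis and vertical above 0.14 rad), for 0.1 s.
2. the case stands flat on the bench again with its lid in place and the blanks at the lip end (x of blank0 in the frame of case between -0.06 and -0.013 m and y of blank0 in the frame of case between -0.03 and 0.03 m and z of blank0 in the frame of case between 0 and 0.02 m and x of blank1 in the frame of case between -0.06 and -0.013 m and y of blank1 in the frame of case between -0.03 and 0.03 m and z of blank1 in the frame of case between 0 and 0.02 m and x of blank2 in the frame of case between -0.06 and -0.013 m and y of blank2 in the frame of case between -0.03 and 0.03 m and z of blank2 in the frame of case between 0 and 0.02 m and z of lid in the frame of case below 0.027 m and distance between lid and case below 0.03 m and linear speed of case below 0.02 m/s and angle between case's own z axis and vertical below 0.12 rad and height (world z) of case below 0.008 m), for 0.1 s.
At the end, for the whole second after the job is handed in: the long case stands flat on the bench (within 7 degrees), all three blanks lie in it with their centres within 40 mm of the inner wall at the lip end, and the lid lies right way up and flat on the bench (within 7 degrees, underside less than 8 mm up), everything at rest (x of blank0 in the frame of case between -0.06 and -0.013 m and y of blank0 in the frame of case between -0.03 and 0.03 m and z of blank0 in the frame of case between 0 and 0.02 m and x of blank1 in the frame of case between -0.06 and -0.013 m and y of blank1 in the frame of case between -0.03 and 0.03 m and z of blank1 in the frame of case between 0 and 0.02 m and x of blank2 in the frame of case between -0.06 and -0.013 m and y of blank2 in the frame of case between -0.03 and 0.03 m and z of blank2 in the frame of case between 0 and 0.02 m and linear speed of each of case, lid, blank0, blank1, blank2 below 0.02 m/s and angle between each of case, lid's own z axis and vertical below 0.12 rad and height (world z) of each of case, lid below 0.008 m); the robot touches nothing.
It fails at once if the short case is moved by more than 20 mm (distance of short_case from where it was at the start of the episode above 0.02 m).
It fails at once if the lid comes off the case before all blanks are at the lip end (distance between lid and case above 0.04 m and not (x of each of blank0, blank1, blank2 in the frame of case below -0.013 m)).
It also fails if it takes over 58 s, if anything falls off the work surface, if the arm or the gripper's body presses on something with over 40 N, if the wrist force passes 120 N, or if a joint passes its speed limit or range.

## Robot

A 6-joint arm with a two-finger parallel gripper is mounted at the origin on a cart in front of the work surface, level with it; the furniture and walls round the work are solid. World frame = base frame: x ahead of the robot, y to its left, z up, the work surface at z = 0. Lengths are in mm, angles in degrees, forces in N, time in s.
With the tool pointing down it reaches from about 350 to 850 mm from the base axis. Payload 8.1 kg.
Tool frame: the origin (TCP) lies midway between the tips of the shut fingers; the grasp point (between the pads) lies 19 mm behind it (r.grasp_offset is the distance from the TCP to the grasp point, in mm); z points along the fingers, x is the direction in which the jaws open and shut, and the axes are right-handed (so a half turn about z gives the same grasp; the last joint's range is limited). The gripper opens to 85 mm and grips with 20 to 120 N. Pads are 22 mm wide; open, the fingers measure 114 mm over their backs; the gripper's body (76 mm by 85 mm) begins 54 mm behind the grasp point. The pads swing forward as they close: fully open they stand 13 mm farther back than shut.
Start: joints at [63.633, 7.471, 85.268, -0, 87.261, -4.893], TCP at [219.631, 558.361, 191.892] pointing down, gripper open.
Joint ranges: [-169.43, 169.43], [-51.17, 129.36], [1.28, 143.12], [-76.62, 256.62], [0, 156.53], [-152.29, 152.29]. Speed limits (degrees/s): [136.94, 136.94, 159.86, 180, 180, 180].

## Interface

Orientations are given as [roll, pitch, yaw] about the fixed x, y, z axes, in that order (R = Rz(yaw) Ry(pitch) Rx(roll)).
In Python, from bench import r, optics, hand_in gives the robot as it stands.
- The arm moves only by the shell command python3 -m pendant 'ROWS' [FORCE]. ROWS is JSON, a list of rows, each a list of 5 numbers: the opening, from 0 (shut) to 1 (fully open), then the shift along the tool's x, y, z in mm, then the turn about the tool's z in degrees. A call has 1 to 10 rows; each row shifts and turns the commanded pose from where the row before left it, along the tool's axes as they then stand; what a row does not reach is not made up. A row lasts 1/10 s, in which the tool goes at most 50 mm and 8.59 degrees, less where a joint would pass 70% of its speed; a pose out of reach is approached as far as the arm can. A call with a gripper value outside its range is refused whole. The fingers move at their own pace and stop on an object; FORCE is the grip in N (left out, the last holds). Time passes only in rows, so rows that do not move let the fingers close. It gives the time, the measured TCP pose, the force and the opening at its end, in the units of the state.
- r.sense(): the state, without advancing time (a new reading comes with each control period).
- optics.snapshot(name): name is "side" or "top" or "wrist"; returns (picture, depth): 400x640x3 uint8, blue, green, red; 400x640 float32, mm along the optical axis (not along the pixel's ray), 0 where there is no reading.
- optics.camera_params(name): a dict with "camera_matrix" (3x3 intrinsics, pixels), "k1" (the pictures are not rectified: a ray, as slopes to the right and down, at radius r is drawn at 1 + k1 r^2 times it, then the intrinsics apply), "eye" and "orientation" of the camera in the world. Camera axes: x right, y down, z forward; pixel columns grow to the right and rows downward; lengths in mm; the calibration is good to about 2 mm. A picture is of the moment at which its call begins: read the wrist's pose just before it. camera_params takes no time and is no camera call; for the wrist camera it gives the pose at the moment of the call.
- hand_in(): hands the job in, once; it reports no verdict.
Trained networks look in the newest picture that a camera, given by its name, has taken for a name from the list of things; names that differ only in an ending like _2 or _b are one class to them, and where a whole thing is asked for, a point or a joint stands for the part that bears it (a point fixed in the world has none). Each returns a list of dicts, best first, with "score" (0 to 1); they miss things now and then, are a little off and sometimes report something else, mostly with a low value. They report only what shows in the picture. A call takes as long as a camera call.
- optics.search_frame(camera, query): "at" ([x, y, z] in mm, in world coordinates, good to about 4 mm: the middle of the surface that is visible of it).
The state is a dict: "time": time; "joint_pos": joint angles; "qd": joint speeds; "joint_efforts": joint torques, N m; "tool_pos": TCP position; "tcp_rot": TCP orientation; "ft_force": force on the tool from outside, world axes, zero at the start; "wrist_torque": the same for the moment, N m; "finger_gap": finger opening in mm.
Only numpy, scipy, OpenCV 4.12 (cv2) and the standard library are available. Lean on these libraries where they do the work, as an engineer would, in place of code of your own. Each camera call takes 0.05 s, during which the arm holds its last target. There are 200 camera calls.

## Working session

There is one attempt and no reset: what is moved stays moved. The work goes in short steps, Python scripts to look and compute and a shell command to move; the robot and the scene stay as the last step left them, time stands still between calls to the robot, and variables do not carry over. Pictures are saved under pics/ and viewed, about 8 in all and at most 12, crops included, and the job is handed in when it is done.

```bash
ls -la; mkdir -p pics; cat > h.py <<'E'
import numpy as np, cv2
from bench import r, optics
def find(cam,q,n=3):
    for d in optics.search_frame(cam,q)[:n]: print(cam,q,np.round(d['at'],1),round(d['score'],2))
def pose():
    s=r.sense(); print(s['time'],np.round(s['tool_pos'],1),np.round(s['tcp_rot'],1),'F',np.round(s['ft_force'],1),'gap',np.round(s['finger_gap'],1),'q',np.round(s['joint_pos'],1))
E
python3 - <<'E'
from h import *
pose()
ims=[]
for c in ('top','side'):
    im,d=optics.snapshot(c); ims.append(im); p=optics.camera_params(c); print(c,p['eye'],p['orientation'],p['k1'],p['camera_matrix'])
    np.save(f'pics/{c}_d.npy',d)
    cv2.imwrite(f'pics/{c}0.png',im)
    for q in('case','lid','lid_grip','lip_end','short_case','blank0'): find(c,q)
E
```

```text
total 12
drwxr-xr-x  3 agent agent 4096 Dec  4 17:06 .
drwxr-xr-x 23 root  root  4096 Dec  4 17:06 ..
drwxr-xr-x  2 agent agent 4096 Dec  4 17:06 pics
0.0 [219.3 557.8 190.8] [-1.80e+02  1.00e-01  6.85e+01] F [0.1 1.  0.6] gap 85.5 q [63.6  7.5 85.3  0.  87.3 -4.9]
top [486.67839136  -4.5309475  907.88078784] [-172.50062621   -1.55768042  -88.52638387] -0.03388077516542721 [[480.04131413   0.         318.29265002]
 [  0.         480.04131413 199.9740463 ]
 [  0.           0.           1.        ]]
top lid [625.8 101.9  29.1] 0.67
top lid_grip [628.9 105.3  21.4] 0.64
top short_case [ 584.5 -143.3   24.2] 0.77
top blank0 [613.   98.9  24. ] 0.21
side [ 197.13169005 -550.63061678  643.87454268] [-129.95534653   -0.47285141  -38.22810692] 0.02551825679271823 [[460.35400473   0.         315.66937809]
 [  0.         460.35400473 204.9215986 ]
 [  0.           0.           1.        ]]
side case [617.   75.4  19.1] 0.96
side lid [622.3  98.   28. ] 0.89
side lid_grip [630.8 103.2  25.4] 0.68
side lip_end [613.3  76.5  18. ] 0.69
side short_case [ 578.9 -148.4   28.1] 0.88
```

View pics/top0.png

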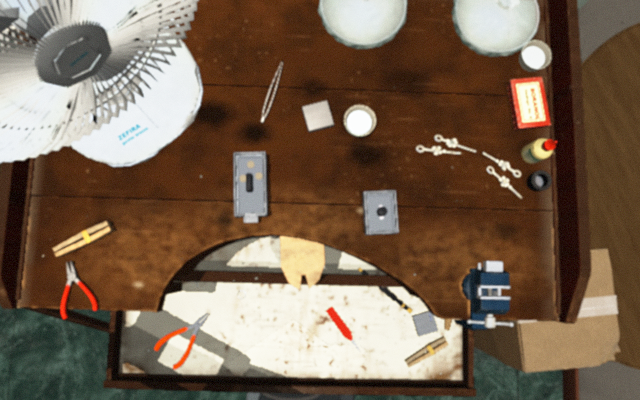

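View pics/side0.png

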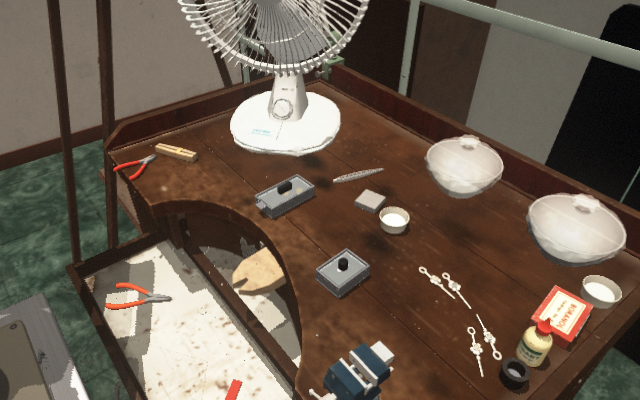

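```bash
cat >> h.py <<'E'
from scipy.spatial.transform import Rotation as Ro
def cloud(c,d,p):
    """world points (HxWx3, mm) of a depth picture"""
    K=np.array(p['camera_matrix']); v,u=np.indices(d.shape).astype(np.float32)
    k1=p['k1']
    x=(u-K[0,2])/K[0,0]; y=(v-K[1,2])/K[1,1]
    a,b=x.copy(),y.copy()
    for _ in range(8):
        f=1+k1*(a*a+b*b); a,b=x/f,y/f
    P=np.stack([a*d,b*d,d],-1)
    return P@Ro.from_euler('xyz',p['orientation'],degrees=True).as_matrix().T+np.array(p['eye'])
def rect(P,d,lo,hi,ctr,rad):
    m=(d>0)&(P[...,2]>lo)&(P[...,2]<hi)&(np.hypot(P[...,0]-ctr[0],P[...,1]-ctr[1])<rad)
    q=P[m][:,:2].astype(np.float32); print('n',len(q),'z med',np.median(P[m][:,2]) if len(q) else None)
    return q,m
E
python3 - <<'E'
from h import *
d=np.load('pics/top_d.npy');P=cloud('top',d,optics.camera_params('top'))
for ctr in((625,102),(584,-145)):
    q,m=rect(P,d,12,60,ctr,100); print(cv2.minAreaRect(q),q.min(0),q.max(0),q.mean(0))
q,m=rect(P,d,-10,10,(625,102),150)
q,m=rect(P,d,36,60,(625,102),60); 
if len(q): print(cv2.minAreaRect(q))
# clutter along the way
q,m=rect(P,d,60,900,(600,200),300); 
if len(q): print('tall near', q.min(0),q.max(0), P[m][:,2].max(), 'y<250:',q[q[:,1]<260].min(0) if (q[:,1]<260).any() else None)
E
```

```text
n 2179 z med 25.760511384708366
((625.1633911132812, 102.11429595947266), (129.69190979003906, 60.678306579589844), 3.79738450050354) [560.5966    68.903564] [690.92737 136.41718] [627.1505  101.74855]
n 1435 z med 25.897760326431012
((585.737060546875, -142.20834350585938), (80.171142578125, 60.59426498413086), 4.375738143920898) [ 543.643   -174.34201] [ 626.59625  -109.264175] [ 585.1544  -141.39005]
n 14409 z med -0.5956405376374505
n 125 z med 43.018067950513796
((631.2344360351562, 102.08504486083984), (33.0966682434082, 11.104263305664062), 2.7588467597961426)
n 21637 z med 377.5467651715827
tall near [601.04236 147.5646 ] [853.5849 399.2131] 511.8884658194462 y<250: [694.5127 147.5646]
```

```bash
python3 -m pendant '[[1,0,0,0,0],[1,-15,35,0,-5],[1,-15,40,0,-5],[1,-15,45,0,-5],[1,-15,45,0,-5],[1,0,0,0,0]]' 40
```

```text
time: 1.3
tool_pos: [369.8, 459.2, 192.0]
tcp_rot: [179.9, 0.0, 88.4]
ft_force: [0.0, 0.6, 0.6]
finger_gap: 85.7
```

```bash
python3 - <<'E'
from h import *
d=np.load('pics/top_d.npy');P=cloud('top',d,optics.camera_params('top'))
m=(d>0)&(P[...,2]>60)&(P[...,1]>60)
q=P[m]
for (x0,x1) in((600,650),(650,700),(700,750),(750,800),(800,900)):
  for y0 in range(100,320,40):
    s=q[(q[:,0]>x0)&(q[:,0]<x1)&(q[:,1]>y0)&(q[:,1]<y0+40)]
    if len(s): print(x0,y0,len(s),s[:,2].min().round(),s[:,2].max().round(), s.min(0).round())
find('top','case')
pose()
E
```

```text
600 300 1686 245.0 423.0 [624. 311. 245.]
650 220 109 274.0 417.0 [695. 256. 274.]
650 260 4933 208.0 497.0 [660. 260. 208.]
650 300 2028 205.0 459.0 [650. 300. 205.]
700 180 637 239.0 449.0 [737. 208. 239.]
700 220 4749 199.0 495.0 [700. 220. 199.]
700 260 865 197.0 512.0 [700. 260. 197.]
700 300 913 194.0 441.0 [701. 300. 194.]
750 140 464 264.0 382.0 [780. 162. 264.]
750 180 2451 216.0 440.0 [750. 180. 216.]
750 220 103 198.0 437.0 [750. 220. 198.]
750 260 544 194.0 424.0 [750. 260. 194.]
750 300 229 60.0 428.0 [750. 300.  60.]
800 140 433 250.0 359.0 [800. 148. 250.]
800 180 93 224.0 271.0 [800. 180. 224.]
800 220 37 199.0 237.0 [801. 220. 199.]
800 300 5 61.0 67.0 [806. 332.  61.]
1.35 [367.4 460.6 191.9] [180.    0.   88.3] F [ 0.   0.3 -0.1] gap 85.2 q [ 46.5   5.8  87.1  -0.   87.1 -41.8]
```

```bash
python3 -m pendant '[[1,-45,15,0,-2],[1,-45,15,0,-3],[1,-45,15,0,0],[1,-45,18,0,0],[1,-45,18,0,0],[1,-45,18,0,0],[1,-45,18,0,0],[1,-38,18,0,0],[1,0,45,0,0],[1,0,0,0,0]]'
```

```text
time: 2.35
tool_pos: [561.8, 118.2, 188.2]
tcp_rot: [-179.7, -0.0, 93.3]
ft_force: [-2.1, 0.1, -0.7]
finger_gap: 85.1
```

```bash
python3 - <<'E'
from h import *
pose()
p=optics.camera_params('wrist'); im,d=optics.snapshot('wrist'); cv2.imwrite('pics/w1.png',im)
print(p['eye'],p['orientation'])
P=cloud('w',d,p)
q,m=rect(P,d,15,34,(629,102),85); b=cv2.minAreaRect(q); print(b)
q,m=rect(P,d,37,60,(629,102),60); print(cv2.minAreaRect(q))
for k in('case','lid_grip','blank0'): find('wrist',k)
E
```

```text
2.35 [561.8 118.2 188.2] [-179.7   -0.    93.3] F [-2.1  0.1 -0.7] gap 85.1 q [  6.7   3.9  89.5   0.   86.9 -86.6]
[490.4657874  113.12500946 370.21710442] [ 1.63563298e+02 -3.23062971e-02  9.33605334e+01]
n 4792 z med 25.632292369579005
((625.8560180664062, 101.71012878417969), (131.81251525878906, 59.764930725097656), 3.666390895843506)
n 287 z med 43.121314829065625
((631.0870971679688, 102.7903060913086), (32.86138916015625, 11.606868743896484), 2.6453857421875)
wrist case [599.6 101.   25.5] 0.78
wrist lid_grip [622.9 105.   25.9] 0.75
```

View pics/w1.png

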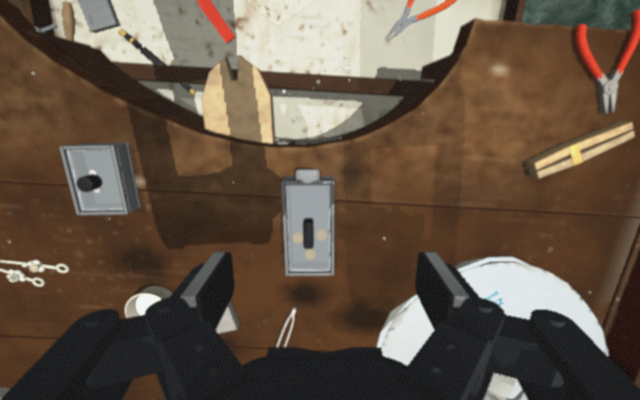

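```bash
python3 -m pendant '[[1,-10,40,0,0],[1,-10,40,0,0],[1,0,38.6,0,0],[1,0,0,45,0],[1,0,0,45,0],[1,0,0,40,0],[1,0,0,0,0]]' 20; python3 -c "
from h import *
pose()"
```

```text
time: 3.25
tool_pos: [673.8, 106.9, 55.3]
tcp_rot: [-179.4, 0.0, 93.6]
ft_force: [-0.9, -0.8, -0.4]
finger_gap: 85.6
3.25 [673.8 106.9  55.3] [-179.4    0.    93.6] F [-0.9 -0.8 -0.4] gap 85.6 q [  4.7  26.   77.7   0.   77.  -88.9]
```

```bash
python3 -m pendant '[[1,0,0,0,0],[1,0,0,0,0]]'
```

```text
time: 3.45
tool_pos: [682.0, 106.8, 66.6]
tcp_rot: [179.7, -0.0, 93.6]
ft_force: [0.8, 0.2, 0.7]
finger_gap: 85.5
```

```bash
python3 -m pendant '[[1,-1.6,0,20,0],[1,0,0,20,0],[1,0,0,10,0],[1,0,0,6,0],[1,0,0,0,0],[1,0,0,0,0]]' 20
```

```text
time: 4.05
tool_pos: [680.8, 104.6, 7.4]
tcp_rot: [179.9, -0.0, 93.5]
ft_force: [0.6, 0.1, 0.5]
finger_gap: 85.2
```

```bash
python3 -m pendant '[[0.5,0,0,0,0],[0.5,0,0,0,0],[0.5,0,0,0,0],[0.5,0,0,0,0],[0.5,0,0,0,0],[0.5,0,0,0,0]]' 20
```

```text
time: 4.65
tool_pos: [679.8, 104.4, 5.9]
tcp_rot: [-180.0, 0.0, 93.5]
ft_force: [-0.4, -0.2, 0.3]
finger_gap: 42.5
```

```bash
python3 - <<'E'
from h import *
pose()
im1,d1=optics.snapshot('side'); p=optics.camera_params('wrist'); im2,d=optics.snapshot('wrist')
cv2.imwrite('pics/s2.png',np.vstack([cv2.resize(im1[120:280,180:420],(720,480))[:, :],]))
cv2.imwrite('pics/w2.png',im2)
P=cloud('w',d,p)
q,m=rect(P,d,15,34,(629,102),85); b=cv2.minAreaRect(q); print(b)
E
```

```text
4.65 [679.8 104.4   5.9] [-180.     0.    93.5] F [-0.4 -0.2  0.3] gap 42.5 q [  4.5  29.   79.1  -0.   71.9 -89.1]
n 26560 z med 25.76392550229737
((626.0140991210938, 101.78335571289062), (132.0198974609375, 60.56842803955078), 3.9248201847076416)
```

View pics/s2.png

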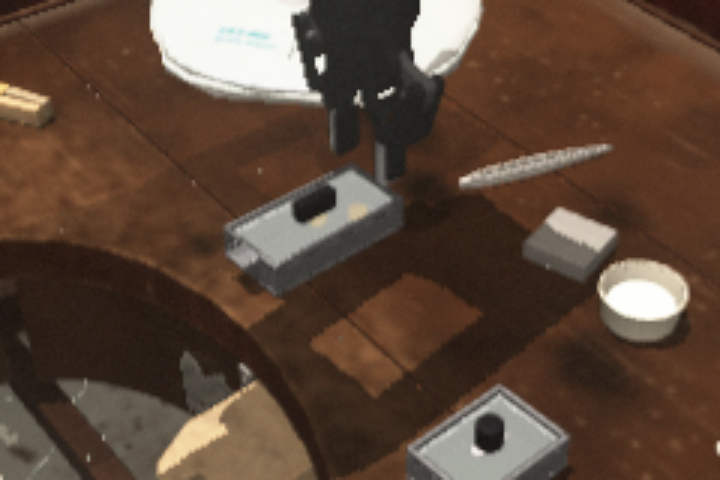

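View pics/w2.png

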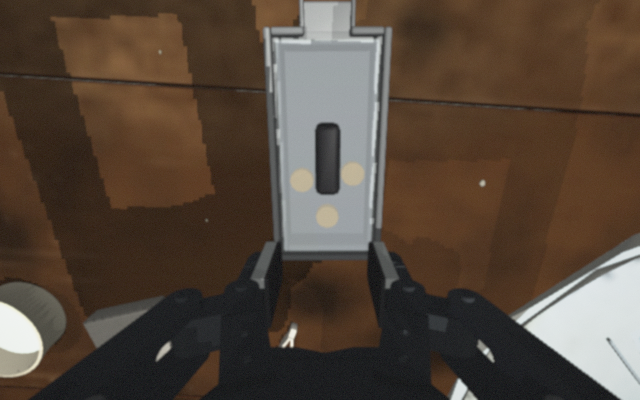

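```bash
python3 - <<'E'
from h import *
pose()
p=optics.camera_params('wrist'); im,d=optics.snapshot('wrist'); P=cloud('w',d,p)
print(p['eye'],p['orientation'])
for v,u in((250,262),(270,268),(280,275),(290,280),(312,270),(262,277),(250,390),(270,380),(300,380),(310,400),(258,330),(255,278)): print(v,u,P[v,u].round(1),im[v,u])
p=optics.camera_params('side'); im,d=optics.snapshot('side'); P=cloud('s',d,p)
for v,u in ((170,294),(168,293),(178,309),(175,310),(165,310)): print('s',v,u,P[v,u].round(1),im[v,u])
m=(d>0)&(abs(P[...,0]-700)<50)&(abs(P[...,1]-104)<60)&(P[...,2]>32)&(P[...,2]<120)
q=P[m]; 
for z in range(32,120,8):
    s=q[(q[:,2]>=z)&(q[:,2]<z+8)]
    if len(s): print(z,s.min(0).round(),s.max(0).round())
E
```

```text
4.75 [679.8 104.4   5.8] [-180.     0.    93.5] F [ 0.3  0.7 -0.4] gap 42.8 q [  4.5  29.   79.1  -0.   71.9 -89.1]
[607.60501098  99.14630927 187.58405898] [ 1.63307210e+02 -3.11258890e-02  9.35459562e+01]
250 262 [ 7.018e+02  6.360e+01 -2.000e-01] [62 67 72]
270 268 [670.7  80.9  78.7] [35 35 34]
280 275 [681.2  82.3  68.6] [22 22 19]
290 280 [732.   76.1  -1. ] [30 35 42]
312 270 [687.   82.6  82.7] [29 27 27]
262 277 [676.1  82.1  62. ] [29 27 29]
250 390 [696.1 148.1   0.9] [39 56 79]
270 380 [668.4 125.   78. ] [28 31 27]
300 380 [677.5 124.9  84.8] [30 30 29]
310 400 [662.8 124.5 110.7] [34 32 33]
258 330 [690.3 107.6  28. ] [72 71 70]
255 278 [674.6  82.   58.1] [26 26 27]
s 170 294 [676.7 127.6  49.2] [27 30 32]
s 168 293 [674.6 128.3  55.1] [28 31 34]
s 178 309 [676.2  72.6  59.8] [33 36 35]
s 175 310 [677.7  71.2  67.9] [28 28 30]
s 165 310 [676.5  69.6  95. ] [30 32 34]
32 [688. 124.  33.] [688. 124.  33.]
40 [685. 128.  48.] [685. 128.  48.]
48 [669.  73.  49.] [691. 132.  56.]
56 [669.  69.  56.] [692. 142.  64.]
64 [669.  70.  64.] [691. 141.  72.]
72 [666.  68.  72.] [691. 141.  80.]
80 [668.  69.  80.] [691. 139.  88.]
88 [666.  54.  88.] [694. 154.  96.]
96 [665.  51.  96.] [695. 159. 104.]
104 [665.  47. 104.] [696. 161. 112.]
112 [662.  44. 112.] [696. 161. 120.]
```

```bash
cat >> h.py <<'E'
def tips():
    pose(); p=optics.camera_params('side'); im,d=optics.snapshot('side'); P=cloud('s',d,p)
    t=np.array(r.sense()['tool_pos'])
    m=(d>0)&(im.max(-1)<45)&(abs(P[...,0]-t[0])<25)&(abs(P[...,1]-t[1])<70)&(abs(P[...,1]-t[1])>22)&(P[...,2]>4)
    for s in(-1,1):
        q=P[m&(s*(P[...,1]-t[1])>0)]; q=q[np.argsort(q[:,2])][:6]; print('lowest dark',q.round(0).tolist())
E
python3 -m pendant '[[1,0,0,0,0],[1,0,0,0,0],[1,0,0,0,0],[1,0,0,0,0],[1,0,0,10,0],[1,0,0,10,0],[1,0,0,0,0]]'; python3 -c "
from h import *
print(r.grasp_offset); tips()"
```

```text
time: 5.55
tool_pos: [677.6, 104.2, -17.2]
tcp_rot: [-179.7, 0.0, 93.5]
ft_force: [-0.6, -0.3, -0.4]
finger_gap: 85.6
18.700000000000003
5.55 [677.6 104.2 -17.2] [-179.7    0.    93.5] F [-0.6 -0.3 -0.4] gap 85.6 q [  4.5  30.5  79.7  -0.   70.  -89.1]
lowest dark [[696.0, 77.0, 4.0], [691.0, 49.0, 5.0], [688.0, 57.0, 37.0], [682.0, 55.0, 38.0], [687.0, 52.0, 43.0], [681.0, 51.0, 44.0]]
lowest dark [[684.0, 150.0, 36.0], [672.0, 149.0, 36.0], [678.0, 149.0, 37.0], [681.0, 150.0, 37.0], [675.0, 149.0, 37.0], [669.0, 149.0, 38.0]]
```

```bash
python3 -m pendant '[[1,0,2,8,0],[1,0,0,7,0],[1,0,0,3,0],[1,0,0,0,0]]';  python3 -m pendant '[[0.5,0,0,0,0],[0.5,0,0,0,0],[0.5,0,0,0,0],[0.5,0,0,0,0],[0.5,0,0,0,0]]' 20; python3 -c "
from h import *
tips()"
```

```text
time: 6.0
tool_pos: [681.0, 104.5, -33.2]
tcp_rot: [-179.9, 0.0, 93.5]
ft_force: [0.1, 1.1, 0.3]
finger_gap: 85.5
time: 6.5
tool_pos: [682.3, 104.7, -31.5]
tcp_rot: [179.9, -0.0, 93.5]
ft_force: [0.1, 0.7, 3.5]
finger_gap: 59.6
6.5 [682.3 104.7 -31.5] [179.9  -0.   93.5] F [0.1 0.7 3.5] gap 59.6 q [  4.5  31.9  79.5   0.   68.6 -89.1]
lowest dark [[688.0, 70.0, 16.0], [693.0, 69.0, 16.0], [693.0, 66.0, 21.0], [687.0, 65.0, 22.0], [680.0, 64.0, 23.0], [681.0, 68.0, 23.0]]
lowest dark [[682.0, 136.0, 28.0], [676.0, 135.0, 29.0], [687.0, 135.0, 30.0], [677.0, 137.0, 30.0], [673.0, 135.0, 30.0], [689.0, 137.0, 30.0]]
```

```bash
python3 -m pendant '[[0.5,0,-0.5,-4,0],[0.5,0,-1,-4,0],[0.5,0,-1,-4,0],[0.5,0,-1,-4,0],[0.5,0,-1.5,-4,0],[0.5,0,0,0,0],[0.5,0,0,0,0]]'; python3 - <<'E'
from h import *
pose()
im,d=optics.snapshot('side'); cv2.imwrite('pics/s3.png',cv2.resize(im[120:280,180:420],(720,480)))
p=optics.camera_params('wrist'); im2,d=optics.snapshot('wrist'); P=cloud('w',d,p)
# rim heights along the case axis, left/right rims
c=np.array([631.5,102.2]); 
a=np.radians(3.5);u=np.array([np.cos(a),np.sin(a)]);n=np.array([-u[1],u[0]])
s=(P[...,:2]-c)@u;t=(P[...,:2]-c)@n
for x in range(-70,50,15):
    m=(d>0)&(abs(s-x)<4)&(abs(t)<27)&(abs(t)>10); print(x,np.median(P[m][:,2]).round(1) if m.any() else None,m.sum())
E
```

```text
time: 7.25
tool_pos: [676.9, 104.2, -11.9]
tcp_rot: [180.0, 0.0, 93.5]
ft_force: [0.4, -1.1, -3.4]
finger_gap: 59.2
7.25 [676.9 104.2 -11.9] [180.    0.   93.5] F [ 0.4 -1.1 -3.4] gap 59.2 q [  4.5  29.8  80.1  -0.   70.1 -89.1]
-70 None 0
-55 44.2 2331
-40 44.3 2052
-25 44.4 1814
-10 44.5 1677
5 44.6 1516
20 44.8 1362
35 101.3 2962
```

View pics/s3.png

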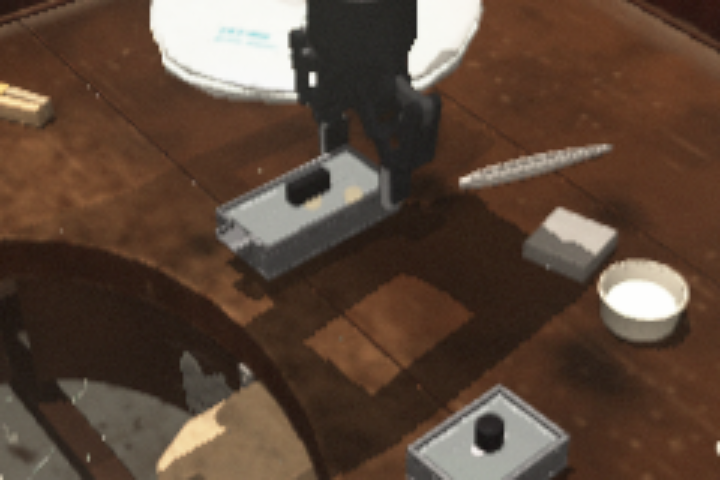

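```bash
python3 -m pendant '[[0.5,0,0,6,0],[0.5,0,0,6,0],[0.5,0,0,4,0],[0.5,0,0,2,0],[0.5,0,0,0,0]]'; python3 -m pendant '[[1,0,0,0,0],[1,0,0,-3,0],[1,0,5,-3,0],[1,0,4.5,-2,0],[1,0,0,0,0]]' ; python3 -m pendant '[[0.5,0,0,0,0],[0.5,0,0,0,0],[0.5,0,0,0,0],[0.5,0,0,0,0]]' 20; python3 -c "
from h import *
tips()"
```

```text
time: 7.85
tool_pos: [676.4, 104.2, -30.7]
tcp_rot: [-179.9, 0.0, 93.5]
ft_force: [-0.0, -0.3, -3.6]
finger_gap: 59.2
time: 8.35
tool_pos: [687.9, 104.9, -20.8]
tcp_rot: [179.9, -0.0, 93.5]
ft_force: [-0.2, 0.3, -0.2]
finger_gap: 85.7
time: 8.75
tool_pos: [686.2, 104.8, -22.0]
tcp_rot: [-180.0, 0.0, 93.5]
ft_force: [-1.1, -0.4, 2.9]
finger_gap: 59.0
8.75 [686.2 104.8 -22. ] [-180.     0.    93.5] F [-1.1 -0.4  2.9] gap 59.0 q [  4.5  31.8  78.5  -0.   69.7 -89.1]
lowest dark [[695.0, 69.0, 26.0], [696.0, 66.0, 30.0], [682.0, 63.0, 33.0], [688.0, 63.0, 33.0], [692.0, 64.0, 33.0], [696.0, 63.0, 35.0]]
lowest dark [[690.0, 135.0, 26.0], [691.0, 137.0, 26.0], [692.0, 135.0, 27.0], [696.0, 136.0, 27.0], [688.0, 137.0, 28.0], [698.0, 138.0, 29.0]]
```

```bash
python3 -m pendant '[[0.5,0,-0.5,-3,0],[0.5,0,-0.5,-4,0],[0.5,0,-1,-4,0],[0.5,0,-1,-4,0],[0.5,0,0,0,0],[0.5,0,0,0,0]]'; cat >> h.py <<'E'
def rim():
    """height of the lid along the case: slope = tilt"""
    pose(); p=optics.camera_params('wrist'); im2,d=optics.snapshot('wrist'); P=cloud('w',d,p)
    t0=np.array(r.sense()['tool_pos'])[:2]; a=np.radians(r.sense()['tcp_rot'][2]-90);u=np.array([np.cos(a),np.sin(a)]);n=np.array([-u[1],u[0]])
    s=(P[...,:2]-t0)@u;t=(P[...,:2]-t0)@n
    for x in range(-150,30,12):
        m=(d>0)&(abs(s-x)<4)&(abs(t)<20)&(abs(t)>9)&(P[...,2]<90); print(x,np.median(P[m][:,2]).round(1) if m.any() else None,m.sum(),end=' | ')
    print(); return im2,d,P
E
python3 -c "
from h import *
rim()"
```

```text
time: 9.4
tool_pos: [683.5, 104.7, -6.8]
tcp_rot: [180.0, -0.0, 93.5]
ft_force: [-0.2, 0.2, -2.7]
finger_gap: 59.0
9.4 [683.5 104.7  -6.8] [180.   -0.   93.5] F [-0.2  0.2 -2.7] gap 59.0 q [  4.5  30.4  78.7   0.   70.9 -89.1]
-150 None 0 | -138 None 0 | -126 None 0 | -114 26.1 658 | -102 27.8 1049 | -90 29.3 1012 | -78 31.0 952 | -66 32.5 928 | -54 34.1 879 | -42 35.7 853 | -30 37.3 810 | -18 38.8 769 | -6 40.3 836 | 6 None 0 | 18 None 0 |
```

```bash
python3 -m pendant '[[0.5,0,-2,-5,0],[0.5,0,-2,-5,0],[0.5,0,-2.5,-5.5,0],[0.5,0,0,0,0],[0.5,0,0,0,0]]'; python3 -c "
from h import *
rim()"
```

```text
time: 9.95
tool_pos: [677.3, 104.3, 9.0]
tcp_rot: [179.9, -0.0, 93.5]
ft_force: [0.4, 0.1, -2.5]
finger_gap: 58.9
9.95 [677.3 104.3   9. ] [179.9  -0.   93.5] F [ 0.4  0.1 -2.5] gap 58.9 q [  4.5  28.4  79.6   0.   71.9 -89.1]
-150 None 0 | -138 None 0 | -126 -0.5 190 | -114 25.6 679 | -102 28.5 818 | -90 31.9 837 | -78 35.2 800 | -66 38.7 840 | -54 42.0 825 | -42 45.5 811 | -30 48.9 804 | -18 52.2 799 | -6 55.4 851 | 6 None 0 | 18 None 0 |
```

Tilt is now about 15.8°. Continuing.

```bash
python3 -m pendant '[[0.5,0,-2.5,-4.5,0],[0.5,0,-3,-5,0],[0.5,0,-3,-5,0],[0.5,0,-3,-4.5,0],[0.5,0,-3.5,-4.5,0],[0.5,0,-3.5,-4,0],[0.5,0,0,0,0],[0.5,0,0,0,0],[0.5,0,0,0,0]]'; python3 -c "
from h import *
im,d,P=rim(); cv2.imwrite('pics/w4.png',im)"
```

```text
time: 10.9
tool_pos: [658.8, 103.2, 36.2]
tcp_rot: [179.9, -0.0, 93.5]
ft_force: [2.3, -0.5, -1.9]
finger_gap: 58.8
10.9 [658.8 103.2  36.2] [179.9  -0.   93.5] F [ 2.3 -0.5 -1.9] gap 58.8 q [  4.5  24.1  82.2   0.   73.6 -89. ]
-150 None 0 | -138 None 0 | -126 -0.6 51 | -114 -0.3 435 | -102 23.5 384 | -90 29.0 565 | -78 36.4 593 | -66 43.8 650 | -54 51.3 664 | -42 58.7 713 | -30 66.1 786 | -18 73.5 825 | -6 80.3 851 | 6 76.0 55 | 18 None 0 |
```

View pics/w4.png

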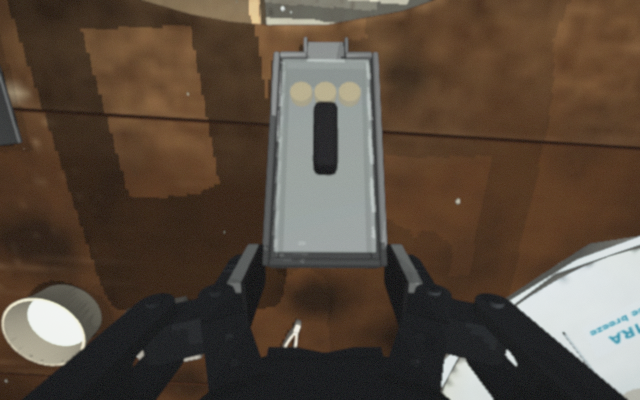

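```bash
python3 -m pendant '[[0.5,0,0,0,0],[0.5,0,0,0,0],[0.5,0,3.5,4,0],[0.5,0,3.5,4.5,0],[0.5,0,3,4.5,0],[0.5,0,3,5,0],[0.5,0,3,5,0],[0.5,0,2.5,4.5,0],[0.5,0,0,0,0]]'; python3 -m pendant '[[0.5,0,2.5,5.5,0],[0.5,0,2,5,0],[0.5,0,2,5,0],[0.5,0,1,4,0],[0.5,0,1,4,0],[0.5,0,0.5,3,0],[0.5,0,0.5,2,0],[0.5,0,0,0,0],[0.5,0,0,0,0]]'; python3 -c "
from h import *
rim()"
```

```text
time: 11.85
tool_pos: [676.5, 104.2, 7.3]
tcp_rot: [-179.9, 0.0, 93.5]
ft_force: [1.7, -1.1, 0.3]
finger_gap: 58.7
time: 12.75
tool_pos: [685.9, 104.8, -20.3]
tcp_rot: [-180.0, 0.0, 93.5]
ft_force: [1.3, 0.4, -0.4]
finger_gap: 58.5
12.75 [685.9 104.8 -20.3] [-180.     0.    93.5] F [ 1.3  0.4 -0.4] gap 58.5 q [  4.5  31.7  78.4  -0.   69.9 -89.1]
-150 None 0 | -138 None 0 | -126 None 0 | -114 25.7 195 | -102 25.9 1291 | -90 26.0 1199 | -78 26.0 1104 | -66 26.0 996 | -54 26.1 921 | -42 26.1 872 | -30 26.2 811 | -18 26.2 751 | -6 26.0 726 | 6 None 0 | 18 -0.3 323 |
```

Flat again with lid in place. Release, rise and measure the bar.

```bash
python3 -m pendant '[[0.75,0,0,0,0],[0.8,0,0,0,0],[1,0,0,0,0],[1,0,0,0,0],[1,0,-15,-30,0],[1,0,-35,-30,0],[1,0,-35,-20,0],[1,0,0,0,0],[1,0,0,0,0]]'; python3 - <<'E'
from h import *
pose()
p=optics.camera_params('wrist'); im,d=optics.snapshot('wrist'); P=cloud('w',d,p)
q,m=rect(P,d,36,60,(627,102),60); print(cv2.minAreaRect(q),P[m][:,2].max())
q,m=rect(P,d,15,34,(627,102),85); print(cv2.minAreaRect(q))
im,d=optics.snapshot('top'); P=cloud('t',d,optics.camera_params('top'))
for c in((640,10),(640,0),(610,0)):
    m=(abs(P[...,0]-c[0])<75)&(abs(P[...,1]-c[1])<42)&(d>0); print(c,'max z',P[m][:,2].max())
E
```

```text
time: 13.7
tool_pos: [601.8, 99.7, 60.9]
tcp_rot: [179.9, -0.0, 93.5]
ft_force: [0.7, 0.3, -0.1]
finger_gap: 85.5
13.7 [601.8  99.7  60.9] [179.9  -0.   93.5] F [ 0.7  0.3 -0.1] gap 85.5 q [  4.6  14.4  91.5  -0.   74.  -88.9]
n 760 z med 43.19628219939125
((625.176025390625, 100.94502258300781), (33.83912658691406, 11.555893898010254), 3.34189772605896) 45.88577214952542
n 11682 z med 25.702057546665174
((621.3095703125, 100.4918441772461), (132.3864288330078, 60.42395782470703), 3.263230562210083)
(640, 10) max z 526.8907621951971
(640, 0) max z 526.8907621951971
(610, 0) max z 535.7871181442732
```

```bash
python3 -m pendant '[[0.6,0,12,0,0],[0.6,0,11.4,10,0],[0.5,0,0,20,0],[0.5,0,0,20,0],[0.5,0,0,12,0],[0.5,0,0,8,0],[0.5,0,0,0,0],[0.5,0,0,0,0]]'; python3 -c "
from h import *
tips()"
```

```text
time: 14.6
tool_pos: [625.3, 101.1, -9.6]
tcp_rot: [180.0, -0.0, 93.5]
ft_force: [-0.8, -0.3, 0.5]
finger_gap: 42.4
14.6 [625.3 101.1  -9.6] [180.   -0.   93.5] F [-0.8 -0.3  0.5] gap 42.4 q [  4.5  22.5  89.5   0.   68.  -89. ]
lowest dark [[631.0, 69.0, 41.0], [622.0, 71.0, 41.0], [624.0, 73.0, 41.0], [625.0, 68.0, 42.0], [634.0, 69.0, 42.0], [626.0, 69.0, 43.0]]
lowest dark [[635.0, 127.0, 27.0], [629.0, 127.0, 27.0], [624.0, 127.0, 30.0], [635.0, 127.0, 30.0], [626.0, 126.0, 32.0], [621.0, 125.0, 32.0]]
```

```bash
python3 -m pendant '[[0.2,0,0,0,0],[0,0,0,0,0],[0,0,0,0,0],[0,0,0,0,0],[0,0,0,0,0],[0,0,0,0,0]]' 30; python3 -m pendant '[[0,0,0,-4,0],[0,0,0,-6,0],[0,0,0,-10,0],[0,0,0,-15,0],[0,0,0,-15,0],[0,0,0,0,0]]'; python3 -c "
from h import *
im,d,P=rim(); cv2.imwrite('pics/w5.png',im)"
```

```text
time: 15.25
tool_pos: [625.5, 101.1, -9.2]
tcp_rot: [179.9, -0.0, 93.5]
ft_force: [-1.8, 0.3, 6.1]
finger_gap: 10.9
time: 15.85
tool_pos: [627.5, 101.3, 44.1]
tcp_rot: [179.7, -0.0, 93.5]
ft_force: [0.4, 0.8, -0.1]
finger_gap: 11.2
15.85 [627.5 101.3  44.1] [179.7  -0.   93.5] F [ 0.4  0.8 -0.1] gap 11.2 q [  4.6  18.8  88.    0.   72.8 -89. ]
-150 -256.6 99 | -138 -256.7 90 | -126 -256.7 89 | -114 -256.9 93 | -102 None 0 | -90 -0.4 218 | -78 -0.3 387 | -66 0.9 366 | -54 77.5 748 | -42 78.9 789 | -30 78.9 681 | -18 78.9 657 | -6 79.0 549 | 6 None 0 | 18 None 0 |
```

View pics/w5.png

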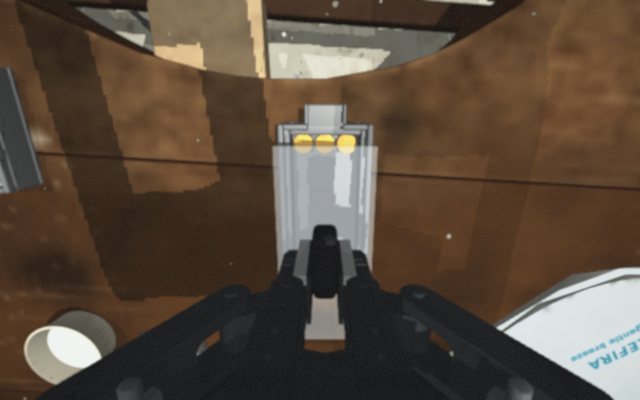

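```bash
python3 -m pendant '[[0,-15,0,0,0],[0,-30,0,0,0],[0,-30,0,0,0],[0,-20,0,0,0],[0,-12,0,0,0],[0,0,0,15,0],[0,0,0,20,0],[0,0,0,15,0],[0,0,0,10,0],[0,0,0,0,0]]'; python3 -m pendant '[[0,0,0,0,0],[0,0,0,4,0],[0,0,0,4,0],[0,0,0,0,0],[0,0,0,0,0]]';python3 -c "
from h import *
rim()"
```

```text
time: 16.9
tool_pos: [629.2, -4.9, -22.9]
tcp_rot: [-179.7, -0.0, 93.6]
ft_force: [-0.2, -0.2, -0.6]
finger_gap: 11.4
time: 17.4
tool_pos: [631.4, -5.7, -28.0]
tcp_rot: [-180.0, -0.0, 93.5]
ft_force: [0.3, -0.4, -0.4]
finger_gap: 11.3
17.4 [631.4  -5.7 -28. ] [-180.    -0.    93.5] F [ 0.3 -0.4 -0.4] gap 11.3 q [ -5.2  23.6  90.2   0.   66.2 -98.7]
-150 None 0 | -138 None 0 | -126 -42.8 535 | -114 -42.6 585 | -102 -0.8 404 | -90 -0.6 887 | -78 -0.4 833 | -66 -0.4 803 | -54 6.1 850 | -42 6.9 743 | -30 6.8 688 | -18 82.1 3304 | -6 24.3 1301 | 6 59.4 21 | 18 None 0 |
```

```bash
python3 -m pendant '[[0,0,0,1.5,0],[0,0,0,1,0],[0,0,0,0,0],[0.3,0,0,-0.5,0],[0.4,0,0,0,0],[0.4,0,0,0,0]]'; python3 -m pendant '[[0.4,0,0,-10,0],[0.4,0,0,-20,0],[0.4,0,0,-40,0],[0.4,0,-40,-25,0],[0.4,0,-45,0,0],[0.4,0,-45,0,0],[0.4,0,0,0,0],[0.4,0,0,0,0]]'; python3 - <<'E'
from h import *
pose()
p=optics.camera_params('wrist'); im,d=optics.snapshot('wrist'); P=cloud('w',d,p); cv2.imwrite('pics/w6.png',im)
q,m=rect(P,d,2,30,(630,-5),75); print('lid',cv2.minAreaRect(q))
for x in(585,600,660,675): 
  print([np.median(P[(abs(P[...,0]-x)<4)&(abs(P[...,1]-y)<4)&(d>0)][:,2]).round(1) for y in(-22,-5,12)])
q,m=rect(P,d,15,34,(621,100),85); print('case',cv2.minAreaRect(q))
E
```

```text
time: 18.05
tool_pos: [631.6, -5.7, -29.9]
tcp_rot: [180.0, 0.0, 93.5]
ft_force: [0.4, -0.1, 0.6]
finger_gap: 34.0
time: 18.85
tool_pos: [500.9, -13.7, 65.6]
tcp_rot: [179.9, 0.0, 93.5]
ft_force: [1.0, -0.5, 1.2]
finger_gap: 34.3
18.85 [500.9 -13.7  65.6] [179.9   0.   93.5] F [ 1.  -0.5  1.2] gap 34.3 q [  -7.4   -2.3  108.9    0.    73.3 -100.9]
n 3787 z med 3.6112126586679096
lid ((614.6338500976562, -7.305891036987305), (77.55500030517578, 50.0212516784668), 3.318147897720337)
[np.float64(3.7), np.float64(3.4), np.float64(3.5)]
[np.float64(3.6), np.float64(3.6), np.float64(3.6)]
[np.float64(nan), np.float64(nan), np.float64(nan)]
[np.float64(nan), np.float64(nan), np.float64(nan)]
n 1405 z med 21.891334237566014
case ((619.21533203125, 100.33979797363281), (130.9466552734375, 60.55488967895508), 3.3979759216308594)
  return _methods._mean(a, axis=axis, dtype=dtype,
  ret = ret.dtype.type(ret / rcount)
```

View pics/w6.png

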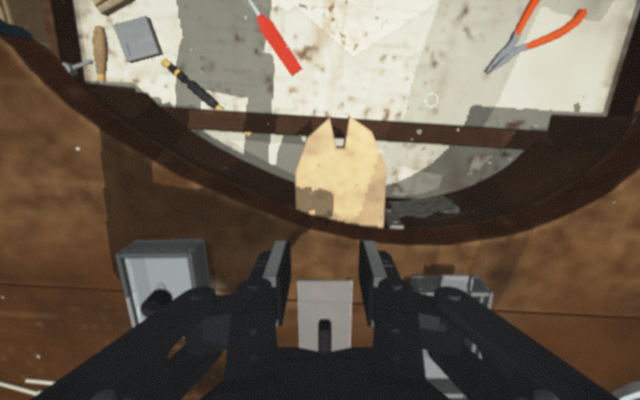

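```bash
python3 -m pendant '[[0.4,0,-20,-40,0],[0.4,0,-20,-40,0],[0.4,0,0,0,0],[0.4,0,0,0,0]]'; python3 - <<'E'
from h import *
pose()
im,d=optics.snapshot('top'); P=cloud('t',d,optics.camera_params('top'))
cv2.imwrite('pics/t7.png',cv2.resize(im[140:260,200:440],(800,400),interpolation=cv2.INTER_CUBIC))
q,m=rect(P,d,12,60,(585,-142),100); print('short',cv2.minAreaRect(q))
q,m=rect(P,d,1.5,30,(630,-7),70); print('lid',cv2.minAreaRect(q))
q,m=rect(P,d,18,40,(621,100),100); print('case',cv2.minAreaRect(q))
find('top','blank0')
E
```

```text
time: 19.3
tool_pos: [464.4, -16.5, 147.7]
tcp_rot: [179.7, 0.1, 93.5]
ft_force: [-0.2, 0.3, -1.1]
finger_gap: 34.2
19.3 [464.4 -16.5 147.7] [1.797e+02 1.000e-01 9.350e+01] F [-0.2  0.3 -1.1] gap 34.2 q [  -8.4  -13.   109.7    0.    83.  -101.9]
n 1432 z med 25.98072820811194
short ((585.8295288085938, -142.19528198242188), (80.47185516357422, 60.83710861206055), 4.0099077224731445)
n 1644 z med 3.5732448459350508
lid ((630.0469360351562, -8.102447509765625), (134.14671325683594, 137.0225830078125), 54.79607009887695)
n 681 z med 24.686984676598854
case ((625.7130737304688, 101.12199401855469), (118.43946075439453, 60.50455856323242), 3.4616968631744385)
top blank0 [579.2 111.2   8.6] 0.45
top blank0 [582.1  97.8   9.2] 0.4
```

View pics/t7.png

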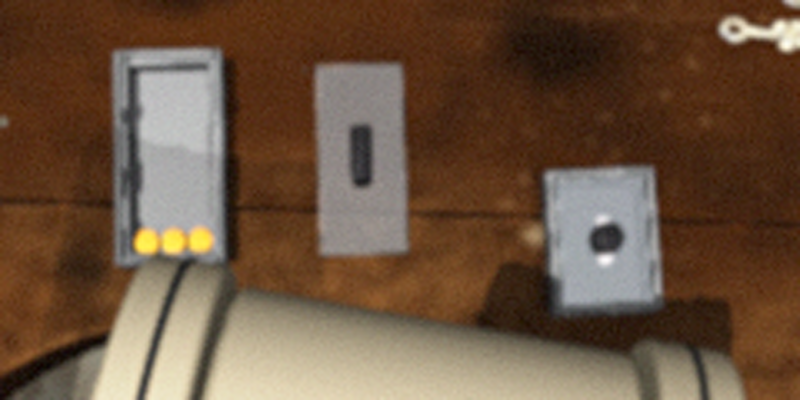

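The picture shows the three blanks in a row at the lip end at (148–200, 240). The lid lies flat with its bar up at (360, 158), and the short case is unmoved at (605, 238). Handing in.

```bash
python3 -c "
from bench import hand_in
print(hand_in())"
```

```text
the job is handed in; nothing more can be done
None
```

The job is handed in at about 19 s on the clock. The case was tipped and set flat again, and the lid was laid beside it. The three blanks are gathered at the lip end.

**How it was tipped:** The moves allow no tilt of the tool. I gripped the case lightly (20 N) by its sides near the end away from the lip, instead of at mid length. I then raised that end to about 32° while the lip end rested on the bench. An earlier grip with more overlap had lifted the case level without tipping it, so I set it down and gripped again.

**Last checks:**
- **Blanks:** all three are in a row at the lip end in the final picture. The network reported only two of them, both at x ≈ 580 mm, where the lip end should be.
- **Case:** flat when I let it go. The lid top was level at 26 mm, and I did not touch the case's body after that.
- **Lid:** flat and right way up on the bench near (631, -6) mm. Its top measured 3.6 mm high at every point I could see; its far end was hidden in that view.
- **Short case:** moved less than 1 mm from where it was first seen.
- **Robot:** clear of everything.

**Disagreements:**
- **Reported tool height:** it reads about 40 mm lower than where the fingertips really are. My first close shut on air above the case because of this. I used camera-measured fingertip heights afterwards.
- **Last top-camera fits:** the rectangle fits for the case and lid were spoiled by the arm and neighbouring objects. For those two I relied on the wrist measurements and the picture.

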